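# Snap the lid shut on a food pan

## Task

The lid lies on the steel food pan but its four green rim sections are still sprung up: press each one down with the fingertips until it clicks shut, so that the whole rim is level with the lid. Press only the lid, and leave the bottles, bowl and rice paddle where they are. Finish with the hand clear of everything.

Things in the scene. Friction and masses are not known exactly. Their poses are not given: they have to be found in the camera images.
- pan: stainless food pan held fast on a thin dark non-slip mat (2 mm, 210 x 170 mm), with white clip lid and green rim. Lid outline 170 mm (x) by 130 mm (y). Origin: centre of the underside, z up, at height 0 as it stands. White lid panel (122 x 82 mm) and corner blocks are rigid, tops 75 mm up. Four green rim sections round the panel hinge on its edges and reach 24 mm outwards.
- lid_top (a point): centre of the flat top of the lid panel, 75 mm above the counter
- press_near (a point): white dot on top of the green rim section on the lid's short side at pan -x (section 76 mm long, 24 mm wide, 12 mm deep skirt on its outer edge): mid-length, 6 mm in from the outer edge, 18 mm out from the hinge; moves with the section. 81.5 mm above the counter when the section is up (outer edge 84 mm), 75 mm when shut.
- rim_near (a joint): that section's hinge: 0 = sprung up, tilted 0.38 rad; 0.38 = clicked shut, level and flush with the lid panel (hard stop). Pushing down on the dot needs up to about 8 N (least further out); pushed less than about half way it springs back up, past half way it snaps shut and stays.
- press_far (a point): white dot on top of the green rim section on the lid's short side at pan +x (section 76 mm long, 24 mm wide, 12 mm deep skirt on its outer edge): mid-length, 6 mm in from the outer edge, 18 mm out from the hinge; moves with the section. 81.5 mm above the counter when the section is up (outer edge 84 mm), 75 mm when shut.
- rim_far (a joint): that section's hinge: 0 = sprung up, tilted 0.38 rad; 0.38 = clicked shut, level and flush with the lid panel (hard stop). Pushing down on the dot needs up to about 8 N (least further out); pushed less than about half way it springs back up, past half way it snaps shut and stays.
- press_left (a point): white dot on top of the green rim section on the lid's long side at pan +y (section 116 mm long, 24 mm wide, 12 mm deep skirt on its outer edge): mid-length, 6 mm in from the outer edge, 18 mm out from the hinge; moves with the section. 81.5 mm above the counter when the section is up (outer edge 84 mm), 75 mm when shut.
- rim_left (a joint): that section's hinge: 0 = sprung up, tilted 0.38 rad; 0.38 = clicked shut, level and flush with the lid panel (hard stop). Pushing down on the dot needs up to about 8 N (least further out); pushed less than about half way it springs back up, past half way it snaps shut and stays.
- press_right (a point): white dot on top of the green rim section on the lid's long side at pan -y (section 116 mm long, 24 mm wide, 12 mm deep skirt on its outer edge): mid-length, 6 mm in from the outer edge, 18 mm out from the hinge; moves with the section. 81.5 mm above the counter when the section is up (outer edge 84 mm), 75 mm when shut.
- rim_right (a joint): that section's hinge: 0 = sprung up, tilted 0.38 rad; 0.38 = clicked shut, level and flush with the lid panel (hard stop). Pushing down on the dot needs up to about 8 N (least further out); pushed less than about half way it springs back up, past half way it snaps shut and stays.
- sauce_red_mid (a point): dark sauce bottle with a red cap, 142 mm tall, 60 mm across, standing loose, origin 70 mm up on its axis; bystander, its place to the left or right of the pan varies
- sauce_green_mid (a point): dark sauce bottle with a green cap, 142 mm tall, 60 mm across, standing loose, origin 70 mm up on its axis; bystander, its place to the left or right of the pan varies
- dip_bowl: small white ceramic bowl, 80 mm across, 40 mm high, loose, origin at the centre of its underside; bystander
- paddle: white rice paddle lying flat, about 195 mm long, 50 mm wide blade, at most 10 mm high, loose; origin on its underside near the start of the blade, handle towards its -x; bystander

How it is judged:
By the outcome, as a careful person would: the job done as asked, in the order asked, and still so for the second after the job is handed in, with the robot touching nothing.
It also fails if it takes over 42 s, if anything falls off the work surface, if the arm or the gripper's body presses on something with over 40 N, if the wrist force passes 120 N, or if a joint passes its speed limit or range.

## Robot

A 6-joint arm with a two-finger parallel gripper is mounted at the origin on the work surface. World frame = base frame: x ahead of the robot, y to its left, z up, the work surface at z = 0. Lengths are in m, angles in degrees, forces in N, time in s.
With the tool pointing down it reaches from about 0.4 to 0.825 m from the base axis. Payload 7 kg.
Tool frame: the origin (TCP) lies at the very end of the fingers, on their centre line; the grasp point (between the pads) lies 19 mm behind it (r.hold_point_z is the distance from the TCP to the grasp point, in m); z points along the fingers, y is the direction in which the jaws open and shut (so a half turn about z gives the same grasp; the last joint's range is limited). The gripper opens to 88 mm and grips with 3 to 60 N. Pads are 19 mm wide; open, the fingers measure 130 mm over their backs; the gripper's body (78 mm by 193 mm) begins 47 mm behind the grasp point.
Start: joints at [-55.514, 20.546, 0.682, 0, -70.136, -16.507], TCP at [0.208, -0.642, 0.227] pointing down, gripper open.
Joint ranges: [-176.03, 176.03], [-82.01, 121.73], [-58.28, 71.71], [-173.87, 95.51], [-174.79, -0.11], [-173.66, 173.66]. Speed limits (degrees/s): [136.94, 136.94, 172.46, 180, 180, 180].

## Interface

Orientations are given as [roll, pitch, yaw] about the fixed x, y, z axes, in that order (R = Rz(yaw) Ry(pitch) Rx(roll)).
In Python, from plant import r gives the robot as it stands. The module is installed in compiled form; this text tells all that it offers.
- The arm moves only by the shell command python3 -m inch 'ROWS' [FORCE]. ROWS is text: rows parted by semicolons, each of 7 numbers parted by spaces: the shift along the tool's x, y, z in m, then the turn, a rotation vector about the tool's x, y, z in rad, then the opening, from 0 (shut) to 1 (fully open). In form: tx ty tz ax ay az jaw; .... A call has 1 to 20 rows; each row shifts and turns the commanded pose from where the row before left it, along the tool's axes as they then stand; what a row does not reach is not made up. A row lasts 1/12 s, in which the tool goes at most 41.7 mm and 7.16 degrees, less where a joint would pass 70% of its speed; a pose out of reach is approached as far as the arm can. A call with a gripper value outside its range is refused whole. The fingers move at their own pace and stop on an object; FORCE is the grip in N (left out, the last holds). Time passes only in rows, so rows that do not move let the fingers close. It gives the time, the measured TCP pose, the force and the opening at its end, in the units of the state.
- r.get_state(): the state, without advancing time (a new reading comes with each control period).
- r.capture(name): name is "scene" or "top"; returns the picture (384x512x3 uint8, red, green, blue); there is no depth.
- r.camera_params(name): a dict with "vfov" (degrees; the focal length in pixels is half the picture's height over the tangent of half this angle, whatever the lens; pixels are square), "cx", "cy" (the principal point, pixels), "distortion" ([k1, k2, p1, p2, k3] as OpenCV has them; the pictures are not rectified), "R" (3x3) and "t" (3): a world point X has camera coordinates R X + t. Camera axes: x right, y down, z forward; pixel columns grow to the right and rows downward; lengths in m; the calibration is good to about 2 mm. A picture is of the moment at which its call begins. camera_params takes no time and is no camera call.
- r.close_job(): hands the job in, once; it reports no verdict.
Trained networks look in the newest picture that a camera, given by its name, has taken for a name from the list of things; names that differ only in an ending like _2 or _b are one class to them, and where a whole thing is asked for, a point or a joint stands for the part that bears it (a point fixed in the world has none). Each returns a list of dicts, best first, with "p" (0 to 1); they miss things now and then, are a little off and sometimes report something else, mostly with a low value. They report only what shows in the picture. A call takes as long as a camera call.
- r.recognise(target, camera): "xy" ([column, row] in pixels, amid what is visible of it).
The state is a dict: "time_s": time; "joints": joint angles; "qd": joint speeds; "joint_torque": joint torques, N m; "tcp_pos": TCP position; "eef_rot": TCP orientation; "contact_force": force on the tool from outside, world axes, zero at the start; "moment": the same for the moment, N m; "gripper_width": finger opening in m.
Only numpy, scipy, OpenCV 4.12 (cv2) and the standard library are available. Lean on these libraries where they do the work, as an engineer would, in place of code of your own. Each camera call takes 0.05 s, during which the arm holds its last target.

## Working session

There is one attempt and no reset: what is moved stays moved. The work goes in short steps, Python scripts to look and compute and a shell command to move; the robot and the scene stay as the last step left them, time stands still between calls to the robot, and variables do not carry over. Pictures are saved under pics/ and viewed, and the job is handed in when it is done.

```bash
mkdir -p pics; cat > h.py <<'E'
import numpy as np, cv2
from plant import r
def cam(n):
    p=r.camera_params(n); f=192/np.tan(np.radians(p['vfov'])/2)
    K=np.array([[f,0,p['cx']],[0,f,p['cy']],[0,0,1]]); return K,np.array(p['distortion'],float),np.array(p['R']),np.array(p['t'])
def ray(n,uv,z):
    K,d,R,t=cam(n); q=cv2.undistortPoints(np.array([[uv]],float),K,d)[0,0]
    v=R.T@np.array([q[0],q[1],1]); c=-R.T@t; return c+v*(z-c[2])/v[2]
def proj(n,X):
    K,d,R,t=cam(n); return cv2.projectPoints(np.array(X,float).reshape(-1,1,3),cv2.Rodrigues(R)[0],t,K,d)[0].reshape(-1,2)
def snap(n,f):
    im=r.capture(n); cv2.imwrite('pics/'+f,im[:,:,::-1]); return im
E
python3 - <<'E'
from h import *
for n in('scene','top'):
    snap(n,n+'0.png'); K,d,R,t=cam(n); print(n,-R.T@t,K[0,0],d)
for k,z in dict(press_near=.0815,press_far=.0815,press_left=.0815,press_right=.0815,lid_top=.075,sauce_red_mid=.07,sauce_green_mid=.07,dip_bowl=.02,paddle=.005).items():
    for c in('top','scene'):
        for o in r.recognise(k,c)[:2]: print(k,c,np.round(o['xy'],1),round(o['p'],2),np.round(ray(c,o['xy'],z),4))
s=r.get_state();print(s)
E
```

```text
scene [ 1.27400931 -0.19644907  0.90951858] 411.41286244250404 [-0.09553457  0.          0.          0.          0.        ]
top [0.44449405 0.00933872 1.19877579] 427.4768186737459 [-0.00083326  0.          0.          0.          0.        ]
press_near scene [193.  183.3] 0.69 [ 0.4852 -0.1482  0.0815]
press_far top [280.8 166. ] 0.75 [ 0.6061 -0.0689  0.0815]
press_far top [357.8 171. ] 0.33 [ 0.5969 -0.2726  0.0815]
press_far scene [228.7 213.3] 0.47 [ 0.6132 -0.076   0.0815]
press_left top [277.5 199.4] 0.59 [ 0.5177 -0.0614  0.0815]
press_left scene [229.8 187.2] 0.69 [ 0.5245 -0.0531  0.0815]
press_left scene [150.1 247.3] 0.26 [ 0.6698 -0.2838  0.0815]
press_right top [310.6 179.4] 0.58 [ 0.5721 -0.1479  0.0815]
press_right scene [195.1 212. ] 0.65 [ 0.5876 -0.1595  0.0815]
lid_top top [291.8 193. ] 0.78 [ 0.5358 -0.0994  0.075 ]
lid_top scene [214.8 215.5] 0.81 [ 0.6063 -0.1116  0.075 ]
sauce_red_mid top [395.8 221.6] 0.56 [ 0.4654 -0.3766  0.07  ]
sauce_red_mid top [309.4 215.3] 0.45 [ 0.4779 -0.1471  0.07  ]
sauce_red_mid scene [107.1 199. ] 0.85 [ 0.4743 -0.3845  0.07  ]

[... 439 characters left out ...]
 0.82 [ 0.6193 -0.2903  0.005 ]
{'time_s': 1.0, 'joints': array([-5.55132879e+01,  2.05467527e+01,  6.82229528e-01,  6.63770354e-04,
       -7.01358907e+01, -1.65079934e+01]), 'qd': array([-0.01341031,  0.12678723, -0.02443849,  0.01877881, -0.11197026,
        0.10098616]), 'joint_torque': array([-1.22659453e-04, -5.82394624e+01,  2.93299127e+01,  7.00258300e+00,
        1.24567043e-02,  4.76332488e-06]), 'tcp_pos': array([ 0.20833448, -0.64202701,  0.22656096]), 'eef_rot': array([ 1.79999781e+02, -7.16143901e-04, -1.62021056e+02]), 'contact_force': array([-0.45287528,  0.89653989, -0.49579621]), 'moment': array([-0.02444818,  0.03979242,  0.02137285]), 'gripper_width': 0.08759838863398302}
```

View pics/scene0.png

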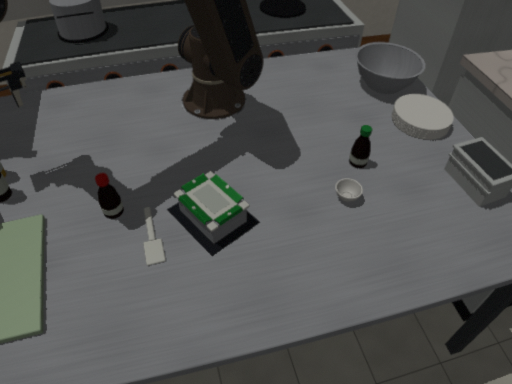

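View pics/top0.png

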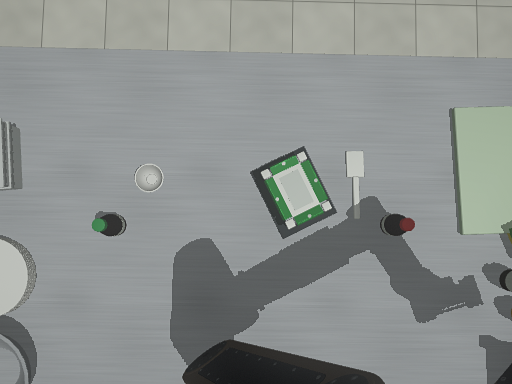

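```bash
python3 - <<'E'
import cv2
im=cv2.imread('pics/top0.png')[120:260,220:400];cv2.imwrite('pics/tc.png',cv2.resize(im,None,fx=4.3,fy=4.3,interpolation=cv2.INTER_CUBIC))
im=cv2.imread('pics/scene0.png')[140:280,140:300];cv2.imwrite('pics/sc.png',cv2.resize(im,None,fx=4.2,fy=4.2,interpolation=cv2.INTER_CUBIC))
E
```

```text
(no output)
```

View pics/tc.png

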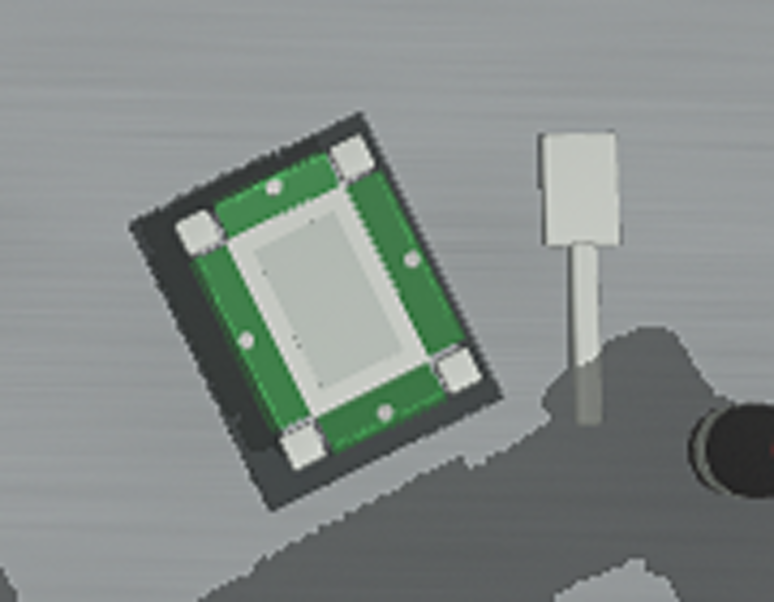

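View pics/sc.png

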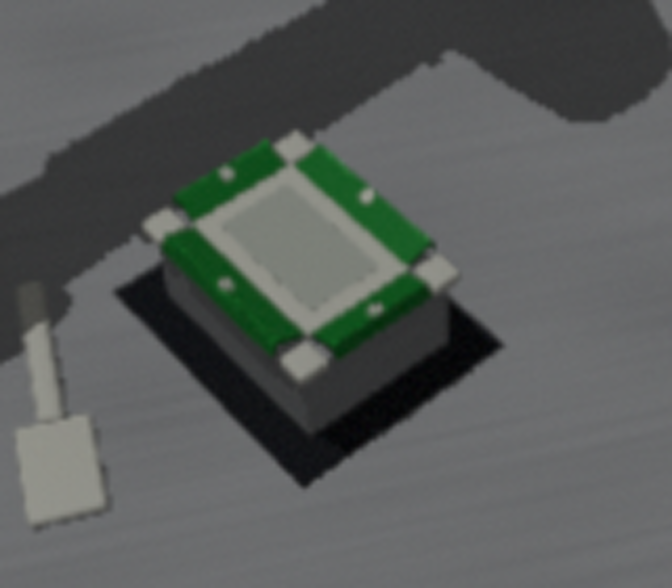

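```bash
cat > fit.py <<'E'
from h import *
from scipy.optimize import least_squares
T={'far':(274,187),'left':(246,341),'right':(412,259),'near':(385,412)}
S={'near':(227,174),'left':(367,196),'right':(226,285),'far':(375,310)}
off=np.array([0.5,0.5])
L={'near':(-.0777,0),'far':(.0777,0),'left':(0,.0577),'right':(0,-.0577)}
D=[('top',k,(np.array(v)+.5)/4.3-.5+[220,120]) for k,v in T.items()]+[('scene',k,(np.array(v)+.5)/4.2-.5+[140,140]) for k,v in S.items()]
def W(p,k,z=.0815):
    c,s=np.cos(p[2]),np.sin(p[2]);l=L[k];return np.array([p[0]+c*l[0]-s*l[1],p[1]+s*l[0]+c*l[1],z])
for cams in(('top',),('scene',),('top','scene')):
    f=lambda p:np.concatenate([ (ray(n,uv,.0815)-W(p,k))[:2] for n,k,uv in D if n in cams])
    o=least_squares(f,[.545,-.105,.4]);print(cams,o.x[:2],np.degrees(o.x[2]),np.round(o.fun*1e3,1))
p=o.x
for k in L: print(k,np.round(W(p,k),4))
E
python3 fit.py
```

```text
('top',) [ 0.54532861 -0.11016899] 27.068384893805494 [-0.6 -0.7 -0.1 -0.8 -0.4  0.9  1.1  0.6]
('scene',) [ 0.54541692 -0.11038533] 27.052131870934737 [ 1.   0.7  0.1 -0.7 -0.3  0.6 -0.8 -0.5]
('top', 'scene') [ 0.54537276 -0.11027716] 27.060255809613643 [-0.6 -0.6 -0.2 -0.7 -0.4  1.   1.1  0.7  1.   0.6  0.2 -0.8 -0.2  0.5
 -0.8 -0.6]
near [ 0.4762 -0.1456  0.0815]
far [ 0.6146 -0.0749  0.0815]
left [ 0.5191 -0.0589  0.0815]
right [ 0.5716 -0.1617  0.0815]
```

```bash
python3 -m inch '0 0 0 0 0 -0.0793 0; 0 0 0 0 0 -0.0793 0; -0.029 0.02 0 0 0 0 0; -0.029 0.02 0 0 0 0 0; -0.029 0.02 0 0 0 0 0; -0.029 0.02 0 0 0 0 0; -0.029 0.02 0 0 0 0 0; -0.029 0.02 0 0 0 0 0; -0.029 0.02 0 0 0 0 0; -0.029 0.02 0 0 0 0 0; -0.029 0.02 0 0 0 0 0; -0.029 0.02 0 0 0 0 0; -0.029 0.02 0 0 0 0 0; -0.029 0.02 0 0 0 0 0; -0.029 0.02 0 0 0 0 0; -0.029 0.02 0 0 0 0 0; -0.029 0.02 0 0 0 0 0; -0.029 0.02 0 0 0 0 0; 0 0 0 0 0 0 0' 20
cat > st.py <<'E'
from h import *
s=r.get_state(); c,q=np.cos(np.radians(27.06)),np.sin(np.radians(27.06)); d=s['tcp_pos'][:2]-[.5454,-.1103]
print('t',s['time_s'],'pan xy',np.round([c*d[0]+q*d[1],-q*d[0]+c*d[1]],4),'z',round(s['tcp_pos'][2],4),'rot',np.round(s['eef_rot'],2),'F',np.round(s['contact_force'],1),'w',s['gripper_width'])
E
python3 st.py
```

```text
time_s: 2.58
tcp_pos: [0.4785, -0.142, 0.2269]
eef_rot: [-180.0, 0.1, -152.7]
contact_force: [-1.0, -0.9, 0.2]
gripper_width: 0.0005
t 2.5833 pan xy [-0.074   0.0022] z 0.2269 rot [-1.7997e+02  1.0000e-01 -1.5273e+02] F [-1.  -0.9  0.2] w 0.0005260121504087131
```

```bash
python3 -m inch '0 0 0.03 0 0 0 0; 0 0 0.03 0 0 0 0; 0 0 0.03 0 0 0 0; 0 0 0.03 0 0 0 0; 0 0 0.012 0 0 0 0; 0 0 0 0 0 0 0; 0 0 0 0 0 0 0; 0 0 0 0 0 0 0' ; python3 st.py
```

```text
time_s: 3.25
tcp_pos: [0.4769, -0.146, 0.0958]
eef_rot: [-179.9, 0.1, -152.9]
contact_force: [0.0, -0.2, -0.2]
gripper_width: 0.0006
t 3.25 pan xy [-0.0773 -0.0006] z 0.0958 rot [-1.7994e+02  8.0000e-02 -1.5291e+02] F [ 0.  -0.2 -0.2] w 0.0006497240551048271
```

```bash
python3 -m inch '0.002 0 0.006 0 0 0 0; 0 0 0.005 0 0 0 0; 0 0 0.004 0 0 0 0; 0 0 0.003 0 0 0 0; 0 0 0.002 0 0 0 0; 0 0 0 0 0 0 0; 0 0 0 0 0 0 0' ; python3 st.py
```

```text
time_s: 3.83
tcp_pos: [0.474, -0.1469, 0.0751]
eef_rot: [-180.0, -0.0, -152.9]
contact_force: [-2.9, 1.1, 8.5]
gripper_width: 0.0003
t 3.8333 pan xy [-0.0802 -0.0002] z 0.0751 rot [-179.99   -0.   -152.92] F [-2.9  1.1  8.5] w 0.00027025527350914443
```

```bash
python3 -m inch '0 0 0.001 0 0 0 0; 0 0 0.001 0 0 0 0; 0 0 0 0 0 0 0' ; python3 st.py
```

```text
time_s: 4.08
tcp_pos: [0.4742, -0.147, 0.0748]
eef_rot: [-180.0, 0.0, -152.9]
contact_force: [-9.6, 3.6, 27.3]
gripper_width: 0.0003
t 4.0833 pan xy [-0.0801 -0.0002] z 0.0748 rot [-1.7995e+02  1.0000e-02 -1.5288e+02] F [-9.6  3.6 27.3] w 0.0002586702284859306
```

Hard stop reached on near (27 N). Lift and go to the far section.

```bash
python3 -m inch '0 0 -0.01 0 0 0 0; 0 0 -0.015 0 0 0 0; 0 0 0 0 0 0 0; -0.032 0 0 0 0 0 0; -0.032 0 0 0 0 0 0; -0.032 0 0 0 0 0 0; -0.032 0 0 0 0 0 0; -0.031 0 0 0 0 0 0; 0 0 0 0 0 0 0; 0 0 0 0 0 0 0; 0 0 0 0 0 0 0' ; python3 st.py
```

```text
time_s: 5.0
tcp_pos: [0.6151, -0.0744, 0.0967]
eef_rot: [180.0, -0.1, -152.9]
contact_force: [0.5, -0.1, 0.1]
gripper_width: 0.0006
t 5.0 pan xy [0.0784 0.0002] z 0.0967 rot [ 1.7996e+02 -7.0000e-02 -1.5293e+02] F [ 0.5 -0.1  0.1] w 0.0006186950225357687
```

```bash
python3 -m inch '-0.001 0 0.007 0 0 0 0; 0 0 0.005 0 0 0 0; 0 0 0.004 0 0 0 0; 0 0 0.003 0 0 0 0; 0 0 0.002 0 0 0 0; 0 0 0.0015 0 0 0 0; 0 0 0.001 0 0 0 0; 0 0 0 0 0 0 0; 0 0 0 0 0 0 0' ; python3 st.py
```

```text
time_s: 5.75
tcp_pos: [0.6161, -0.0743, 0.0751]
eef_rot: [-180.0, -0.0, -152.9]
contact_force: [-3.7, 1.6, 11.2]
gripper_width: 0.0004
t 5.75 pan xy [ 0.0793 -0.0001] z 0.0751 rot [-1.7999e+02 -2.0000e-02 -1.5293e+02] F [-3.7  1.6 11.2] w 0.0004191112879764965
```

```bash
python3 -m inch '0 0 0.001 0 0 0 0; 0 0 0.0005 0 0 0 0; 0 0 0 0 0 0 0' ; python3 st.py; python3 -m inch '0 0 -0.01 0 0 0 0; 0 0 -0.016 0 0 0 0; 0 0 0 0 0 0 0; 0.027 0.02 0 0 0 0 0; 0.027 0.02 0 0 0 0 0; 0.026 0.02 0 0 0 0 0; 0 0 0 0 0 0 0; 0 0 0 0 0 0 0; 0 0 0 0 0 0 0' ; python3 st.py
```

```text
time_s: 6.0
tcp_pos: [0.6161, -0.0743, 0.075]
eef_rot: [-180.0, 0.0, -152.9]
contact_force: [-8.9, 2.7, 20.6]
gripper_width: 0.0006
t 6.0 pan xy [ 0.0794 -0.0002] z 0.075 rot [-179.96    0.   -152.9 ] F [-8.9  2.7 20.6] w 0.0006033316110728693
time_s: 6.75
tcp_pos: [0.5184, -0.057, 0.0988]
eef_rot: [-180.0, 0.0, -152.9]
contact_force: [0.5, -0.8, -1.2]
gripper_width: 0.0005
t 6.75 pan xy [0.0002 0.0598] z 0.0988 rot [-1.7998e+02  4.0000e-02 -1.5291e+02] F [ 0.5 -0.8 -1.2] w 0.0005175914664921479
```

```bash
python3 -m inch '0 0 0.008 0 0 0 0; 0 0 0.006 0 0 0 0; 0 0 0.004 0 0 0 0; 0 0 0.003 0 0 0 0; 0 0 0.002 0 0 0 0; 0 0 0.0015 0 0 0 0; 0 0 0.001 0 0 0 0; 0 0 0 0 0 0 0; 0 0 0 0 0 0 0' ; python3 st.py
```

```text
time_s: 7.5
tcp_pos: [0.5182, -0.0571, 0.0748]
eef_rot: [-180.0, -0.0, -152.9]
contact_force: [-11.0, 4.0, 26.8]
gripper_width: 0.0004
t 7.5 pan xy [-0.0001  0.0597] z 0.0748 rot [-1.7997e+02 -1.0000e-02 -1.5289e+02] F [-11.    4.   26.8] w 0.0004249911409278667
```

Stiff stop at 75 mm. Now the right one.

```bash
python3 -m inch '0 0 -0.01 0 0 0 0; 0 0 -0.016 0 0 0 0; 0 0 0 0 0 0 0; 0 -0.03 0 0 0 0 0; 0 -0.03 0 0 0 0 0; 0 -0.03 0 0 0 0 0; 0 -0.03 0 0 0 0 0; 0 0 0 0 0 0 0; 0 0 0 0 0 0 0; 0 0 0 0 0 0 0' ; python3 st.py;  python3 -m inch '0 0 0.008 0 0 0 0; 0 0 0.006 0 0 0 0; 0 0 0.004 0 0 0 0; 0 0 0.003 0 0 0 0; 0 0 0.002 0 0 0 0; 0 0 0.0015 0 0 0 0; 0 0 0.001 0 0 0 0; 0 0 0 0 0 0 0; 0 0 0 0 0 0 0' ; python3 st.py
```

```text
time_s: 8.33
tcp_pos: [0.572, -0.1641, 0.098]
eef_rot: [179.9, -0.1, -153.0]
contact_force: [-0.4, 0.0, 0.2]
gripper_width: 0.0006
t 8.3333 pan xy [-0.0008 -0.06  ] z 0.098 rot [ 1.7994e+02 -9.0000e-02 -1.5300e+02] F [-0.4  0.   0.2] w 0.0006183139543605166
time_s: 9.08
tcp_pos: [0.5723, -0.1633, 0.075]
eef_rot: [-180.0, 0.0, -152.9]
contact_force: [-7.1, 4.2, 16.6]
gripper_width: 0.0004
t 9.0833 pan xy [-0.0001 -0.0594] z 0.075 rot [-180.      0.   -152.87] F [-7.1  4.2 16.6] w 0.00035461657156057793
```

```bash
python3 -m inch '0 0 0.001 0 0 0 0; 0 0 0 0 0 0 0' ; python3 -m inch '0 0 -0.01 0 0 0 0; 0 0 -0.03 0 0 0 0; 0 0 -0.04 0 0 0 0; 0 0 -0.04 0 0 0 0; 0 0 -0.04 0 0 0 0; 0.034 -0.014 0 0 0 0 0; 0.034 -0.014 0 0 0 0 0; 0.034 -0.014 0 0 0 0 0; 0.034 -0.014 0 0 0 0 0; 0.034 -0.014 0 0 0 0 0; 0.034 -0.02 0 0 0 0 0; 0.034 -0.02 0 0 0 0 0; 0.034 -0.02 0 0 0 0 0; 0.034 -0.02 0 0 0 0 0; 0.034 -0.02 0 0 0 0 0; 0.034 -0.02 0 0 0 0 0; 0.034 -0.02 0 0 0 0 0; 0.034 -0.02 0 0 0 0 0; 0 0 0 0 0 0 0; 0 0 0 0 0 0 0'
python3 - <<'E'
from h import *
for n,(y,x) in dict(top=(120,220),scene=(140,140)).items():
    im=snap(n,n+'1.png')[:,:,::-1];cv2.imwrite('pics/'+n+'1c.png',cv2.resize(im[y:y+140,x:x+160],None,fx=4.2,fy=4.2,interpolation=cv2.INTER_CUBIC))
E
```

```text
time_s: 9.25
tcp_pos: [0.5724, -0.1633, 0.0749]
eef_rot: [-180.0, 0.0, -152.9]
contact_force: [-8.5, 4.4, 22.4]
gripper_width: 0.0005
time_s: 10.92
tcp_pos: [0.2822, -0.5707, 0.2313]
eef_rot: [179.9, -0.0, -153.1]
contact_force: [-0.2, 0.7, -0.0]
gripper_width: 0.0003
```

View pics/top1c.png

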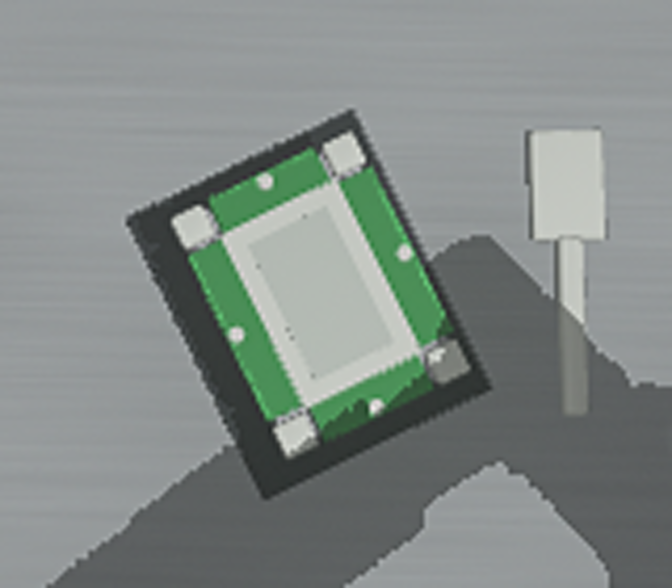

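View pics/scene1c.png

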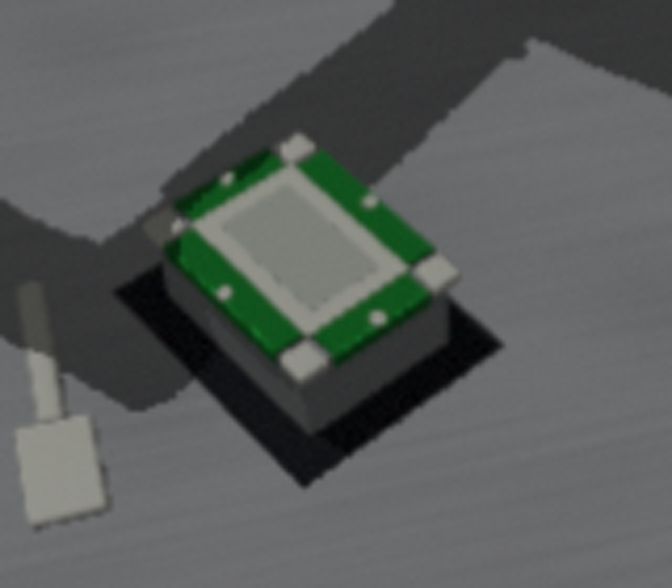

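View pics/scene1.png

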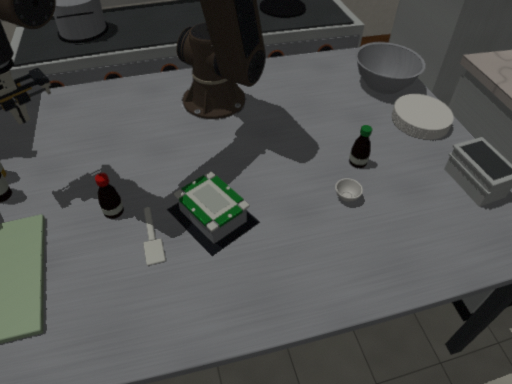

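Dots have moved as if shut: near (227,179), left (370,202), right (224,292) and far (377,317) in the scene crop. The bystanders have not moved. I'll check the dots against the projected shut and up positions.

```bash
python3 - <<'E'
from h import *
q=np.radians(27.06);R2=np.array([[np.cos(q),-np.sin(q)],[np.sin(q),np.cos(q)]])
for k,u in dict(near=(-1,0),far=(1,0),left=(0,1),right=(0,-1)).items():
    o=[]
    for e,z in((16.7,.0815),(18,.075)):
        b=np.array(u)*((61 if u[0] else 41)+e)/1e3; X=[*(R2@b+[.5454,-.1103]),z]
        o.append(np.round((proj('scene',X)[0]-140+.5)*4.2-.5))
    print(k,'up',o[0],'shut',o[1])
E
python3 st.py
```

```text
near up [226. 173.] shut [226. 179.]
far up [376. 311.] shut [378. 319.]
left up [368. 196.] shut [370. 201.]
right up [225. 285.] shut [225. 293.]
t 11.0167 pan xy [-0.4418 -0.2897] z 0.232 rot [ 1.7995e+02  1.0000e-02 -1.5296e+02] F [-0.2  0.   0.1] w 0.0006049750750776932
```

All four match the shut projections.

```bash
python3 -c "
from plant import r
print(r.close_job())"
```

```text
the job is handed in; nothing more can be done
None
```

All four green rim sections are pressed shut, and the job is handed in. I pressed them with closed fingertips in the order near, far, left, right. Each one ended on a firm stop with the fingertips at 75 mm, under 20–27 N of vertical force, well inside the 120 N wrist limit.

- **Rim:** afterwards the four white dots in the scene picture lay within about half a pixel of where shut sections would project. They were clearly away from the sprung-up positions.
- **Bystanders:** the bottles, bowl and paddle look unmoved in the pictures. I compared them by eye and did not measure them again.
- **Hand:** it is clear of everything, at a height of 0.23 m about half a metre from the pan, with a force reading near zero. The clock stood at about 11 s of the 42 s allowed.

No check failed or disagreed. The hand-in call reports no verdict.

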